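# Wedge a lamp housing tight in its jig

### The arm

A 6-joint arm with a two-finger parallel gripper is mounted at the origin on a cart in front of the work surface, level with it; the furniture and walls round the work are solid. World frame = base frame: x ahead of the robot, y to its left, z up, the work surface at z = 0. Lengths are in mm, angles in degrees, forces in N, time in s.
With the tool pointing down it reaches from about 300 to 850 mm from the base axis. Payload 4.2 kg.
Tool frame: the origin (TCP) lies midway between the tips of the shut fingers; the grasp point (between the pads) lies 19 mm behind it (env.grip_point_offset is the distance from the TCP to the grasp point, in mm); z points along the fingers, x is the direction in which the jaws open and shut, and the axes are right-handed (so a half turn about z gives the same grasp; the last joint's range is limited). The gripper opens to 91 mm and grips with 3 to 60 N. Pads are 32 mm wide; open, the fingers measure 118 mm over their backs; the gripper's body (76 mm by 178 mm) begins 60 mm behind the grasp point.
Start: joints at [-68.354, 18.312, 89.639, -0, 72.044, -1.146], TCP at [222.754, -530.117, 213.976] pointing down, gripper open.
Joint ranges: [-177.97, 177.97], [-48.28, 115.42], [12.27, 149.76], [-77.06, 257.06], [2.81, 150.46], [-146.56, 146.56]. Speed limits (degrees/s): [147.25, 147.25, 180, 180, 180, 180].

### API

Orientations are given as [roll, pitch, yaw] about the fixed x, y, z axes, in that order (R = Rz(yaw) Ry(pitch) Rx(roll)).
In Python, from workcell import env gives the robot as it stands.
- The arm moves only by the shell command python3 -m pendant 'ROWS' [FORCE]. ROWS is JSON, a list of rows, each an object with "xyz": the shift along the tool's x, y, z in m, a list of three; "roll": the turn about the tool's z in degrees; "jaw": the closure, from 0 (fully open) to 1 (shut). A call has exactly 8 rows; each row is the pose to reach, as a shift and turn from the pose commanded when the call began, along the tool's axes at that moment; what a row does not reach only later rows make up. A row lasts 1/8 s, in which the tool goes at most 62.5 mm and 10.7 degrees, less where a joint would pass 70% of its speed; a pose out of reach is approached as far as the arm can. A call with a gripper value outside its range is refused whole. The fingers move at their own pace and stop on an object; FORCE is the grip in N (left out, the last holds). Time passes only in rows, so rows that repeat a pose let the fingers close, or fill a call up. It gives the time, the measured TCP pose, the force and the opening at its end, in the units of the state.
- env.state(): the state, without advancing time (a new reading comes with each control period).
- env.grab_frame(name): name is "scene" or "top"; returns (picture, depth): 420x560x3 uint8, blue, green, red; 420x560 float32, mm along the optical axis (not along the pixel's ray), 0 where there is no reading.
- env.camera_params(name): a dict with "camera_matrix" (3x3 intrinsics, pixels), "cam_to_world" (4x4, takes a point from camera to world coordinates). Camera axes: x right, y up, looking along -z (the intrinsics and any distortion apply to the point x, -y, -z); pixel columns grow to the right and rows downward; lengths in mm; the calibration is good to about 2 mm. A picture is of the moment at which its call begins. camera_params takes no time and is no camera call.
- env.job_done(): hands the job in, once; it reports no verdict.
The state is a dict: "time_s": time; "qpos": joint angles; "qvel": joint speeds; "effort": joint torques, N m; "ee_pos": TCP position; "ee_rot": TCP orientation; "force": force on the tool from outside, world axes, zero at the start; "torque": the same for the moment, N m; "gripper_width": finger opening in mm.
Only numpy, scipy, OpenCV 4.12 (cv2) and the standard library are available. Lean on these libraries where they do the work, as an engineer would, in place of code of your own. Each camera call takes 0.05 s, during which the arm holds its last target. There are 200 camera calls.

### The job

Pick up the hammer by its handle and, with at least two separate light taps on the thick end of the steel wedge, drive the wedge into the gap of the jig until it stops advancing and clamps the lamp housing tight against the fence. Strike only the wedge, never hard, do not handle wedge or housing with the gripper, and leave the things around the jig alone. Then lay the hammer flat on the bench, clear of the jig.

Things in the scene. Friction and masses are not known exactly. Their poses are not given: they have to be found in the camera images.
- jig: fixed clamping jig: aluminium plate 6 mm thick, about 215 x 265 mm, steel stops 34 mm high on it. Origin at bench height. Fence along y with a sprung pad (face at x = -82 mm, yields 1.5 mm); end stop's face at y = -98 mm; the housing lies between them on the plate. The wedge is driven along the jig's -y. A tongue of the plate (x 25 to 85 mm, to y = 135 mm) carries the wedge.
- jig_gap (a point): point in the jig's gap, on the plate: between the housing and a fixed 34 mm high, 90 mm long steel abutment with a slanted face. The abutment is set anew for each batch, by up to 6 mm, so the depth at which the wedge becomes tight differs by up to 30 mm and must be felt.
- wedge: loose dark steel wedge, 130 mm long, 38 mm high, 0.75 kg, 36 mm wide at the thick end, tapering 1 in 5 to 10 mm at the nose. Origin: underside, middle of the thick end; nose to its -y; straight side to the housing, tapered side to the abutment. It starts loose in the mouth of the gap, parallel to the jig.
- wedge_end (a point): point on the flat end to be struck, mid-width, 23 mm above the wedge's underside. The wedge slides easily at first, bites after 5 to 45 mm and is tight after 15 to 60 mm of travel along the jig's -y: as the sprung fence yields, the push it needs grows over some 10 mm, to some 10 to 20 N; then it stops. It does not spring back. Pushing or striking it with over 45 N is too hard.
- lamp: loose black die-cast lamp housing, 120 x 150 x 26 mm, 0.4 kg, open side up, lying on the jig's plate up to 1 mm off the fence. Origin: centre of its underside; long side along y. The wedge bears on its rim (22 to 32 mm above the bench).
- hammer: soft-face hammer lying flat on the bench, about 0.45 kg. Origin: underside, below the middle of the head. The head lies along its y: 90 mm long, 32 mm in diameter, a flat round face of 30 mm at y = -45 mm and another at y = +45 mm, axis 16 mm above the underside. The handle runs along -x to x = -157 mm.
- hammer_neck (a point): middle of the handle's neck, 50 mm from the head's axis towards the handle's end, 16 mm above the underside. The neck (x = -20 to -87 mm) is 20 mm wide and 24 mm high; the rest of the handle 24 mm wide and 32 mm high.
- tape: bystander: roll of tape, 104 mm across, 25 mm high, lying flat; origin under its centre
- tin: bystander: round tin with green lid, 71 mm across, 32 mm high; origin under its centre
- marker: bystander: marker, 131 mm long along its y, 14 mm thick; origin under its middle

How it is judged:
By the outcome, as a careful person would: the job done as asked, in the order asked, and still so for the second after the job is handed in, with the robot touching nothing.
It also fails if it takes over 61 s, if anything falls off the work surface, if the arm or the gripper's body presses on something with over 40 N, if the wrist force passes 120 N, or if a joint passes its speed limit or range.

## Working session

There is one attempt and no reset: what is moved stays moved. The work goes in short steps, Python scripts to look and compute and a shell command to move; the robot and the scene stay as the last step left them, time stands still between calls to the robot, and variables do not carry over. Pictures are saved under pics/ and viewed, about 8 in all and at most 12, crops included, and the job is handed in when it is done.

```bash
mkdir -p pics; ls; python3 - <<'E'
from workcell import env
import cv2, numpy as np
for n in ("scene","top"):
    p,d=env.grab_frame(n); cv2.imwrite(f"pics/{n}0.png",p); np.save(f"pics/{n}0.npy",d)
    c=env.camera_params(n); print(n,c)
print(env.state(), env.grip_point_offset)
E
```

```text
pics
scene {'camera_matrix': array([[413.90896016,   0.        , 280.81182135],
       [  0.        , 413.90896016, 214.28715872],
       [  0.        ,   0.        ,   1.        ]]), 'cam_to_world': array([[-6.73592017e-01,  4.52641979e-01, -5.84285062e-01,
        -1.30611165e+02],
       [-7.38897207e-01, -4.31077092e-01,  5.17883635e-01,
         8.29603261e+02],
       [-1.74560321e-02,  7.80568882e-01,  6.24825981e-01,
         7.55254345e+02],
       [ 0.00000000e+00,  0.00000000e+00,  0.00000000e+00,
         1.00000000e+00]])}
top {'camera_matrix': array([[530.39035962,   0.        , 282.86737066],
       [  0.        , 530.39035962, 205.39625751],
       [  0.        ,   0.        ,   1.        ]]), 'cam_to_world': array([[-1.63549391e-02,  9.81600833e-01, -1.90242793e-01,
         3.06161864e+02],
       [-9.99626768e-01, -1.18882366e-02,  2.45966322e-02,
         2.61234920e+02],
       [ 2.18824234e-02,  1.90574065e-01,  9.81428900e-01,
         1.35745333e+03],
       [ 0.00000000e+00,  0.00000000e+00,  0.00000000e+00,
         1.00000000e+00]])}
{'time_s': 0.1, 'qpos': array([-6.83537077e+01,  1.83475135e+01,  8.96975287e+01, -2.49080666e-04,
        7.20452673e+01, -1.14552551e+00]), 'qvel': array([-0.0390533 , -0.00830399, -0.1275346 ,  0.02029675, -0.04751414,
       -0.05990233]), 'effort': array([ 1.13784456e-03, -4.13330841e+01, -2.32509077e+01,  7.30128516e-02,
        4.22747433e-02, -5.98822521e-05]), 'ee_pos': array([ 222.58487089, -529.68879391,  213.2218114 ]), 'ee_rot': array([-1.79998431e+02,  9.02960951e-02, -6.72081040e+01]), 'force': array([ 0.16870672, -0.93360698, -0.75500453]), 'torque': array([-0.0071432 ,  0.04340939,  0.03964479]), 'gripper_width': 91.17905554510342} 18.8
```

View pics/top0.png

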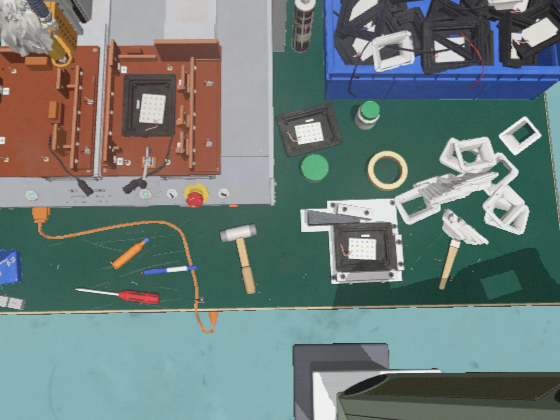

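View pics/scene0.png

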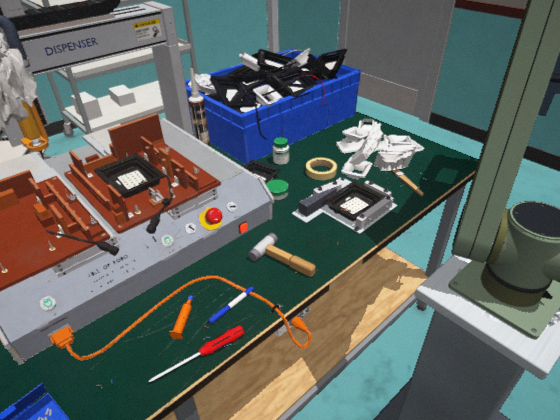

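The top picture shows the hammer with its head at about (238,233) and handle end at (250,290). The jig is at (302–402, 200–283), and the wedge's thick end is at about (306,217), facing left (world +y).

```bash
cat > h.py <<'E'
from workcell import env
import cv2, numpy as np
def ray(n,u,v,z):
    c=env.camera_params(n);K=c["camera_matrix"];T=c["cam_to_world"]
    d=T[:3,:3]@np.array([(u-K[0,2])/K[0,0],-(v-K[1,2])/K[1,1],-1]);o=T[:3,3]
    return (o+d*(z-o[2])/d[2])[:2]
def pix(n,p):
    c=env.camera_params(n);K=c["camera_matrix"];T=c["cam_to_world"]
    q=T[:3,:3].T@(np.array(p,float)-T[:3,3]);return K[0,0]*q[0]/-q[2]+K[0,2],K[1,1]*-q[1]/-q[2]+K[1,2]
def crop(n,f,x,y,w,h,s):
    p,d=env.grab_frame(n);cv2.imwrite(f"pics/{f}.png",cv2.resize(p[y:y+h,x:x+w],None,fx=s,fy=s,interpolation=cv2.INTER_CUBIC));return p,d
E
python3 - <<'E'
from h import *
p=cv2.imread("pics/top0.png")
im=cv2.resize(p[185:305,210:410],None,fx=4,fy=4,interpolation=cv2.INTER_CUBIC)
for i in range(0,200,20): cv2.putText(im,str(210+i),(i*4,10),0,.35,(0,255,255)); cv2.line(im,(i*4,12),(i*4,18),(0,255,255))
for i in range(0,120,20): cv2.putText(im,str(185+i),(0,i*4+4),0,.35,(0,255,255))
cv2.imwrite("pics/top0c.png",im)
for u,v,z in [(238,233,16),(250,290,16),(306,217,38),(365,214,38),(330,283,6),(402,283,6),(402,200,6)]: print(u,v,ray("top",u,v,z))
E
```

```text
238 233 [495.98037455 343.06158053]
250 290 [352.07673016 313.19498769]
306 217 [531.35981173 170.20042784]
365 214 [537.18596435  20.24288838]
330 283 [366.75662389 111.39769803]
402 283 [363.94851733 -71.63257647]
402 200 [578.7284115  -84.39834574]
```

View pics/top0c.png

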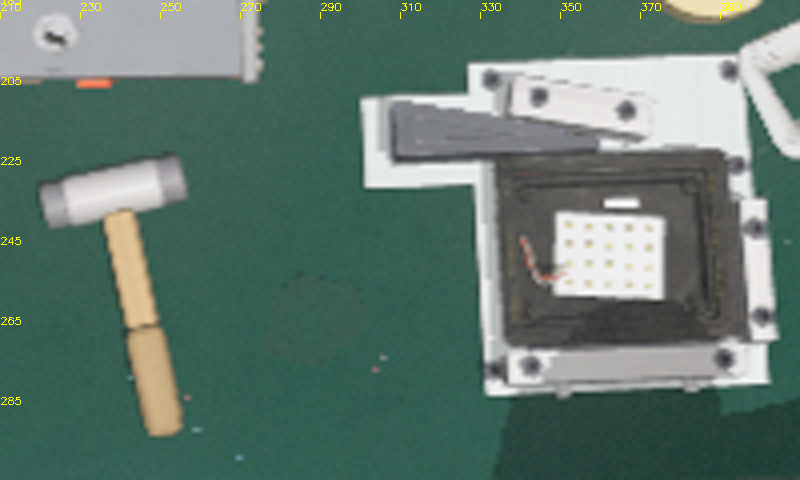

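Crop of the top view:
- **Hammer:** head spans (220–257, 223–242), neck centre line runs from about (239.5,238) to (245,266).
- **Wedge:** top face from thick end (308, 210–225) to nose (360,222).
- **Jig:** turned by about 2°.

Next I'll refine this with depth and edges.

```bash
python3 - <<'E'
from h import *
p=cv2.imread("pics/top0.png");d=np.load("pics/top0.npy")
c=env.camera_params("top");K=c["camera_matrix"];T=c["cam_to_world"]
v,u=np.mgrid[0:420,0:560]
P=np.stack([(u-K[0,2])/K[0,0]*d,-(v-K[1,2])/K[1,1]*d,-d,np.ones_like(d)],-1)@T.T
P=P[...,:3];Z=P[...,2]
hsv=cv2.cvtColor(p,cv2.COLOR_BGR2HSV)
def sel(x0,x1,y0,y1):
    m=np.zeros((420,560),bool);m[y0:y1,x0:x1]=1;return m
print("bench z",np.median(Z[sel(265,295,240,280)]),np.std(Z[sel(265,295,240,280)]))
# hammer masks
notgreen=~((hsv[...,0]>60)&(hsv[...,0]<100)&(hsv[...,1]>90))
lab=cv2.connectedComponents((notgreen&sel(212,262,218,300)).astype(np.uint8))[1]
m=lab==lab[233,238]
wood=m&(hsv[...,1]>70)&(hsv[...,0]<30)
head=m&~wood&(v<246)
def rect(mm,z):
    q=np.array([ray("top",a,b,z) for a,b in zip(u[mm],v[mm])],np.float32)
    r=cv2.minAreaRect(q);return r
print("head",rect(head,16),head.sum(),"zmax",np.percentile(Z[head],95))
hh=rect(wood,16);print("wood",hh)
q=np.array([ray("top",a,b,16) for a,b in zip(u[wood],v[wood])]);l=cv2.fitLine(q.astype(np.float32),cv2.DIST_HUBER,0,.01,.01).ravel();print("wood line",l,np.degrees(np.arctan2(l[1],l[0])),"xrange",q[:,0].min(),q[:,0].max())
for w in(230,240,250):pass
# wedge: top z ~44, bluish dark steel
w=sel(302,362,205,232)&(abs(Z-44)<5)&(p.max(2)<150)
w=cv2.morphologyEx(w.astype(np.uint8),cv2.MORPH_OPEN,np.ones((3,3)))>0
# (may include abutment; keep dark)
r=rect(w,44);print("wedge",w.sum(),r,cv2.boxPoints(r))
cont=max(cv2.findContours(w.astype(np.uint8),0,2)[0],key=cv2.contourArea)
print(np.array([list(a[0]) for a in cv2.approxPolyDP(cont,1.5,True)]).tolist())
for a,b in [(308,210.2),(308,225),(360,222),(360,220.5)]: print("wcorner",ray("top",a,b,44))
# jig plate edges
for a,b in [(331.2,283.2),(402.5,280.7),(327,201.2),(396,198.7)]: print("plate",ray("top",a,b,6))
for n,z in(("tin",0),("x",0)):pass
im=p[205:232,300:365].max(2)
for row in (212,215,218,221,224): print(row,p[row,300:320].max(1).tolist())
E
```

```text
bench z 0.39558902613498503 87.46232021597291
head ((500.02642822265625, 345.5801696777344), (101.85436248779297, 69.43639373779297), 89.27538299560547) 628 zmax 34.26204515728771
wood ((414.25006103515625, 325.7546691894531), (143.5611572265625, 23.847026824951172), 12.452807426452637)
wood line [9.7802961e-01 2.0846604e-01 4.1295358e+02 3.2527844e+02] 12.032473 xrange 344.60628269858984 485.6195122395558
wedge 388 ((534.1760864257812, 101.94051361083984), (39.89427185058594, 128.7418975830078), 1.4854893684387207) [[512.5669   165.77272 ]
 [515.9044    37.07409 ]
 [555.7853    38.108307]
 [552.44775  166.80695 ]]
[[308, 216], [308, 222], [313, 221], [314, 223], [318, 223], [319, 218], [320, 223], [328, 223], [328, 219], [331, 220], [331, 223], [344, 222], [346, 219], [351, 221], [350, 217], [339, 216], [335, 220], [332, 214], [328, 216], [327, 213], [324, 213], [323, 216], [320, 216], [319, 212], [309, 211], [310, 215]]
wcorner [547.66039836 165.13642208]
wcorner [509.9258285  166.09520924]
wcorner [515.86276713  34.9048447 ]
wcorner [519.68442198  34.7359436 ]
plate [366.20907774 108.37295872]
plate [369.70882947 -73.25199152]
plate [577.87283988 112.19312124]
plate [582.38352737 -68.83191024]
212 [177, 222, 231, 231, 203, 178, 178, 136, 128, 140, 136, 135, 135, 135, 135, 135, 132, 136, 135, 138]
215 [140, 214, 233, 234, 205, 179, 181, 132, 110, 131, 135, 126, 130, 134, 133, 135, 130, 126, 130, 130]
218 [116, 210, 231, 231, 202, 176, 176, 137, 97, 121, 129, 127, 130, 133, 135, 134, 134, 132, 131, 135]
221 [101, 212, 233, 232, 203, 178, 179, 138, 91, 129, 138, 132, 134, 132, 132, 134, 134, 131, 133, 133]
224 [93, 209, 234, 234, 233, 234, 209, 159, 95, 65, 63, 71, 75, 73, 76, 76, 73, 71, 74, 75]
```

```bash
cat >> h.py <<'E'
from scipy.spatial.transform import Rotation as R
def to(x,y,z,yaw):
    s=env.state();M=R.from_euler('xyz',s["ee_rot"],degrees=True)
    print("t",round(s["time_s"],2),"pos",s["ee_pos"].round(1),"rot",s["ee_rot"].round(1),"F",s["force"].round(1),"w",round(s["gripper_width"],1))
    print("shift m",(M.inv().apply(np.array([x,y,z])-s["ee_pos"])/1000).round(4),"roll",round(-((yaw-s["ee_rot"][2]+180)%360-180),1))
E
python3 -c "
from h import *
to(452,333,110,-78)"
```

```text
t 0.1 pos [ 222.6 -529.7  213.2] rot [-1.80e+02  1.00e-01 -6.72e+01] F [ 0.2 -0.9 -0.8] w 91.2
shift m [-0.7063 -0.5457  0.1043] roll 10.8
```

```bash
python3 -m pendant '[{"xyz":[-0.044,-0.034,0],"roll":0,"jaw":0},{"xyz":[-0.088,-0.068,0],"roll":1,"jaw":0},{"xyz":[-0.132,-0.102,0],"roll":2,"jaw":0},{"xyz":[-0.176,-0.136,0],"roll":3,"jaw":0},{"xyz":[-0.220,-0.170,0],"roll":4,"jaw":0},{"xyz":[-0.264,-0.204,0],"roll":5,"jaw":0},{"xyz":[-0.308,-0.238,0],"roll":5,"jaw":0},{"xyz":[-0.352,-0.272,0],"roll":5,"jaw":0}]'; python3 -c "
from h import *
to(452,333,110,-78)"
```

```text
time_s: 1.1
ee_pos: [337.1, -98.5, 213.9]
ee_rot: [-180.0, -0.0, -72.2]
force: [1.0, 0.0, -0.2]
gripper_width: 90.8
t 1.1 pos [337.1 -98.5 213.9] rot [-180.    -0.   -72.2] F [ 1.   0.  -0.2] w 90.8
shift m [-0.3759 -0.241   0.1039] roll 5.8
```

```bash
python3 -m pendant '[{"xyz":[-0.05,-0.032,0],"roll":1,"jaw":0},{"xyz":[-0.1,-0.064,0],"roll":2,"jaw":0},{"xyz":[-0.15,-0.096,0],"roll":3,"jaw":0},{"xyz":[-0.2,-0.128,0.01],"roll":4,"jaw":0},{"xyz":[-0.25,-0.160,0.03],"roll":5,"jaw":0},{"xyz":[-0.3,-0.192,0.06],"roll":5.8,"jaw":0},{"xyz":[-0.345,-0.221,0.085],"roll":5.8,"jaw":0},{"xyz":[-0.376,-0.241,0.104],"roll":5.8,"jaw":0}]'; python3 -c "
from h import *
crop('scene','s1',200,160,200,150,4)
to(452,333,4,-78)"
```

```text
time_s: 2.1
ee_pos: [451.5, 333.6, 108.1]
ee_rot: [179.9, -0.0, -77.9]
force: [-0.1, -0.6, 0.9]
gripper_width: 91.4
t 2.15 pos [452.  336.7 105.8] rot [ 1.799e+02  1.000e-01 -7.790e+01] F [ 0.9  4.3 -0.8] w 90.9
shift m [0.0037 0.0006 0.1018] roll 0.1
```

View pics/s1.png

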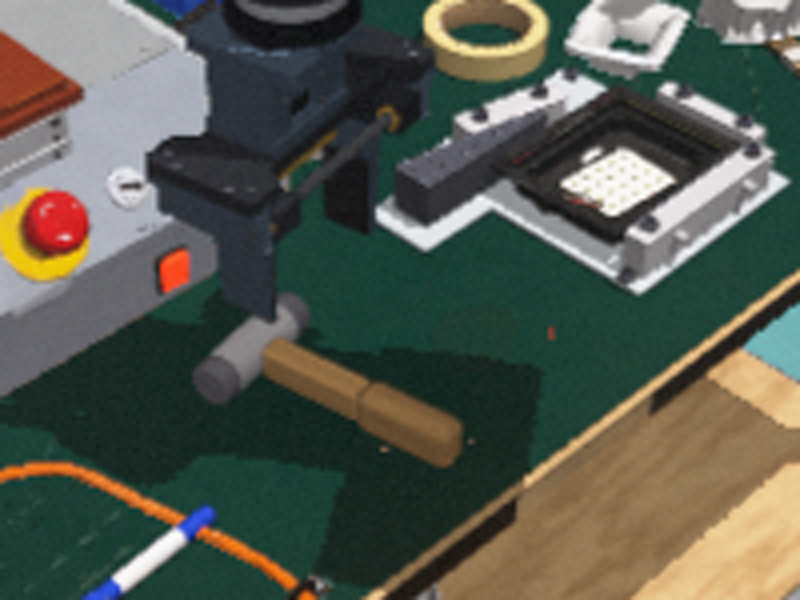

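Gripper is above the hammer neck with a finger either side of the handle (crop (245,300)); the jaw line is about parallel to the head. Descending.

```bash
python3 -m pendant '[{"xyz":[0,0,0.03],"roll":0,"jaw":0},{"xyz":[0,0,0.06],"roll":0,"jaw":0},{"xyz":[0,0,0.085],"roll":0,"jaw":0},{"xyz":[0,0,0.097],"roll":0,"jaw":0},{"xyz":[0,0,0.103],"roll":0,"jaw":0},{"xyz":[0,0,0.103],"roll":0,"jaw":0},{"xyz":[0,0,0.103],"roll":0,"jaw":0},{"xyz":[0,0,0.103],"roll":0,"jaw":0}]'; python3 -c "
from h import *
to(452,333,5,-78)"
```

```text
time_s: 3.15
ee_pos: [452.1, 331.7, 7.7]
ee_rot: [-179.9, 0.0, -78.0]
force: [-0.6, 1.0, 0.5]
gripper_width: 91.1
t 3.15 pos [452.1 331.7   7.7] rot [-179.9    0.   -78. ] F [-0.6  1.   0.5] w 91.1
shift m [-0.0013 -0.0001  0.0027] roll -0.0
```

```bash
python3 -m pendant '[{"xyz":[-0.001,0,0.003],"roll":0,"jaw":0.3},{"xyz":[-0.001,0,0.003],"roll":0,"jaw":0.5},{"xyz":[-0.001,0,0.003],"roll":0,"jaw":0.65},{"xyz":[-0.001,0,0.003],"roll":0,"jaw":0.75},{"xyz":[-0.001,0,0.003],"roll":0,"jaw":0.85},{"xyz":[-0.001,0,0.003],"roll":0,"jaw":1},{"xyz":[-0.001,0,0.003],"roll":0,"jaw":1},{"xyz":[-0.001,0,0.003],"roll":0,"jaw":1}]' 55; python3 -c "
from h import *
to(452,333,65,-78)"
```

```text
time_s: 4.15
ee_pos: [451.5, 332.2, 3.9]
ee_rot: [180.0, -0.0, -78.0]
force: [-0.2, -0.9, 0.2]
gripper_width: 19.9
t 4.15 pos [451.5 332.2   3.9] rot [180.  -0. -78.] F [-0.2 -0.9  0.2] w 19.9
shift m [-0.0007 -0.0007 -0.0611] roll 0.0
```

```bash
python3 -m pendant '[{"xyz":[0,0,-0.006],"roll":0,"jaw":1},{"xyz":[0,0,-0.016],"roll":1,"jaw":1},{"xyz":[0,0,-0.028],"roll":3,"jaw":1},{"xyz":[0,0,-0.04],"roll":6,"jaw":1},{"xyz":[0,0,-0.05],"roll":9,"jaw":1},{"xyz":[0,0,-0.05],"roll":10.5,"jaw":1},{"xyz":[0,0,-0.05],"roll":10.5,"jaw":1},{"xyz":[0,0,-0.05],"roll":10.5,"jaw":1}]'; python3 - <<'E'
from h import *
to(452,333,65,-88.5)
p,d=env.grab_frame("top");q,_=env.grab_frame("scene")
a=cv2.resize(p[195:305,205:325],None,fx=3.3,fy=3.3,interpolation=2);b=cv2.resize(q[190:300,200:320],None,fx=3.3,fy=3.3,interpolation=2)
cv2.imwrite("pics/lift.png",np.hstack([a,b]))
E
```

```text
time_s: 5.15
ee_pos: [451.2, 332.2, 53.5]
ee_rot: [180.0, -0.0, -88.5]
force: [0.0, 0.0, -5.5]
gripper_width: 19.7
t 5.15 pos [451.2 332.2  53.5] rot [180.   -0.  -88.5] F [ 0.   0.  -5.5] w 19.7
shift m [-0.0008 -0.0008 -0.0115] roll 0.0
```

View pics/lift.png

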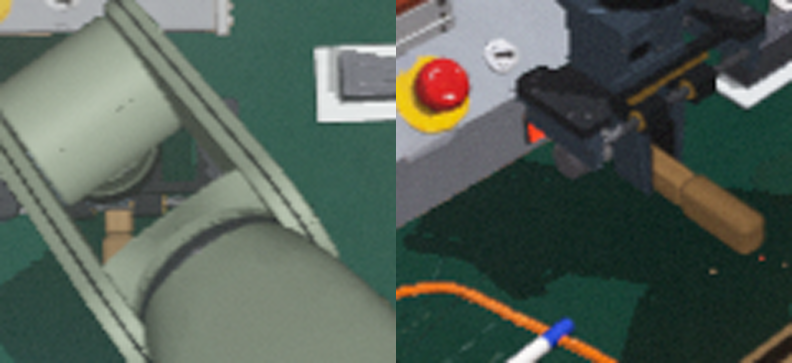

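Crops: hammer is held level at the neck (scene crop handle end (740,235), +y face at (575,155)). The arm hides the head from above. Next I move it to behind the wedge end.

```bash
python3 -c "
from h import *
to(482,235,17,-88.5);to(482,215,17,-88.5)"
```

```text
t 5.25 pos [451.3 332.2  53.5] rot [180.   -0.  -88.5] F [-0.   0.  -4.4] w 19.9
shift m [ 0.098  -0.0282  0.0365] roll -0.0
t 5.25 pos [451.3 332.2  53.5] rot [180.   -0.  -88.5] F [-0.   0.  -4.4] w 19.9
shift m [ 0.118  -0.0276  0.0365] roll -0.0
```

```bash
python3 -m pendant '[{"xyz":[0.02,-0.006,0],"roll":0,"jaw":1},{"xyz":[0.045,-0.013,0],"roll":0,"jaw":1},{"xyz":[0.07,-0.02,0.008],"roll":0,"jaw":1},{"xyz":[0.09,-0.026,0.018],"roll":0,"jaw":1},{"xyz":[0.098,-0.028,0.028],"roll":0,"jaw":1},{"xyz":[0.098,-0.028,0.036],"roll":0,"jaw":1},{"xyz":[0.098,-0.028,0.0365],"roll":0,"jaw":1},{"xyz":[0.098,-0.028,0.0365],"roll":0,"jaw":1}]'; python3 - <<'E'
from h import *
to(482,212,17,-88.5)
q,_=crop('scene','pre',260,150,150,112,5)
p,_=env.grab_frame("top");cv2.imwrite("pics/pret.png",p)
print([np.round(pix('scene',(x,165.5,z))) for x,z in((510,44),(548,44),(510,6))], ray('scene',1,1,0))
E
```

```text
time_s: 6.25
ee_pos: [482.1, 235.9, 17.5]
ee_rot: [-180.0, 0.0, -88.5]
force: [0.3, -0.4, -5.3]
gripper_width: 19.7
t 6.25 pos [482.1 235.9  17.5] rot [-180.     0.   -88.5] F [ 0.3 -0.4 -5.3] w 19.7
shift m [0.0238 0.0008 0.0005] roll 0.0
[array([306., 207.]), array([297., 201.]), array([306., 217.])] [4429.9513614  -32.0893385]
```

View pics/pre.png

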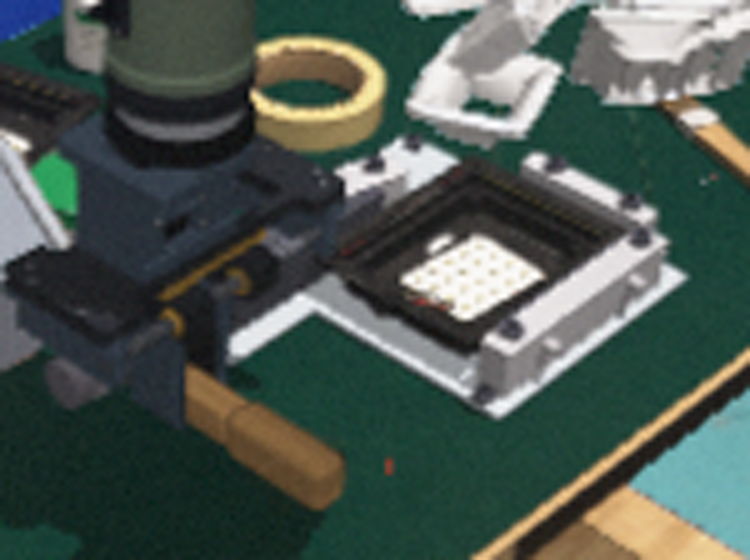

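```bash
python3 -m pendant '[{"xyz":[0.008,0.0003,0],"roll":0,"jaw":1},{"xyz":[0.014,0.0005,0],"roll":0,"jaw":1},{"xyz":[0.019,0.0006,0],"roll":0,"jaw":1},{"xyz":[0.024,0.0008,0],"roll":0,"jaw":1},{"xyz":[0.028,0.0009,0],"roll":0,"jaw":1},{"xyz":[0.032,0.001,0],"roll":0,"jaw":1},{"xyz":[0.032,0.001,0],"roll":0,"jaw":1},{"xyz":[0.032,0.001,0],"roll":0,"jaw":1}]'; python3 - <<'E'
from h import *
print(pix('scene',(528.8,282,29.5)))
p,_=env.grab_frame("top");cv2.imwrite("pics/t1.png",p)
for row in (212,214,216,218,220,222): print(row,p[row,296:332].max(1).tolist())
E
```

```text
time_s: 7.35
ee_pos: [482.1, 203.1, 17.4]
ee_rot: [-180.0, -0.0, -88.5]
force: [-0.5, 1.0, -5.6]
gripper_width: 19.8
(np.float64(270.89777030090744), np.float64(226.07541940235467))
212 [190, 193, 194, 193, 195, 196, 197, 198, 198, 199, 198, 198, 197, 199, 199, 196, 196, 197, 195, 195, 195, 192, 191, 190, 189, 161, 126, 104, 87, 87, 87, 90, 89, 88, 120, 140]
214 [196, 197, 199, 198, 198, 198, 199, 198, 197, 198, 197, 196, 196, 195, 193, 195, 193, 191, 190, 189, 188, 187, 186, 186, 185, 155, 132, 116, 95, 87, 85, 88, 89, 88, 89, 113]
216 [198, 198, 198, 199, 199, 197, 194, 196, 195, 195, 193, 193, 191, 190, 189, 188, 187, 184, 185, 184, 185, 182, 182, 182, 181, 179, 151, 124, 104, 91, 89, 85, 87, 89, 86, 90]
218 [197, 197, 196, 194, 193, 193, 191, 190, 190, 189, 187, 187, 186, 185, 185, 184, 183, 182, 180, 179, 178, 179, 177, 176, 175, 148, 124, 123, 115, 94, 87, 91, 90, 87, 85, 87]
220 [193, 193, 191, 191, 189, 188, 186, 185, 185, 184, 184, 183, 183, 180, 180, 180, 179, 177, 175, 176, 175, 173, 172, 173, 170, 169, 145, 118, 113, 95, 88, 89, 85, 89, 83, 87]
222 [188, 187, 186, 186, 185, 183, 183, 182, 180, 181, 180, 177, 178, 177, 177, 176, 173, 173, 171, 171, 168, 167, 164, 165, 162, 134, 117, 114, 110, 103, 87, 87, 91, 86, 88, 88]
```

```bash
python3 - <<'E'
from h import *
q,_=crop('scene','t1s',250,160,130,98,6)
E
```

```text
(no output)
```

View pics/t1s.png

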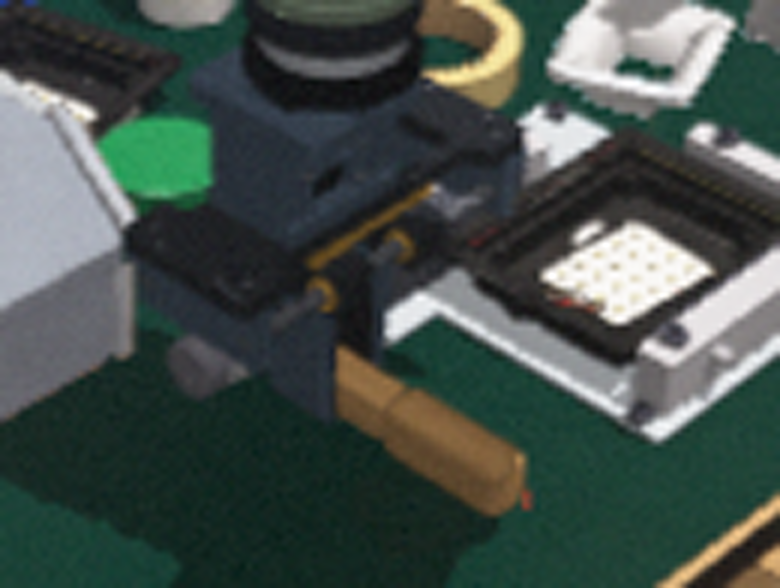

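The view is blocked by the gripper, but handle and head are level and roughly in line with the wedge. I'll continue by feel with separate taps.

```bash
python3 -m pendant '[{"xyz":[-0.008,0,0],"roll":0,"jaw":1},{"xyz":[-0.012,0,0],"roll":0,"jaw":1},{"xyz":[-0.007,0,0],"roll":0,"jaw":1},{"xyz":[-0.002,0,0],"roll":0,"jaw":1},{"xyz":[0.003,0,0],"roll":0,"jaw":1},{"xyz":[0.007,0,0],"roll":0,"jaw":1},{"xyz":[0.008,0,0],"roll":0,"jaw":1},{"xyz":[0.008,0,0],"roll":0,"jaw":1}]'; python3 -c "
from h import *
to(482,200,17,-88.5)"
```

```text
time_s: 8.45
ee_pos: [482.1, 195.0, 17.4]
ee_rot: [-180.0, -0.0, -88.5]
force: [0.4, 1.9, -6.6]
gripper_width: 19.5
t 8.45 pos [482.1 195.   17.4] rot [-180.    -0.   -88.5] F [ 0.4  1.9 -6.6] w 19.5
shift m [-0.005   0.      0.0004] roll -0.0
```

```bash
python3 -m pendant '[{"xyz":[-0.006,0,0],"roll":0,"jaw":1},{"xyz":[-0.009,0,0],"roll":0,"jaw":1},{"xyz":[-0.006,0,0],"roll":0,"jaw":1},{"xyz":[-0.002,0,0],"roll":0,"jaw":1},{"xyz":[0.002,0,0],"roll":0,"jaw":1},{"xyz":[0.004,0,0],"roll":0,"jaw":1},{"xyz":[0.005,0,0],"roll":0,"jaw":1},{"xyz":[0.005,0,0],"roll":0,"jaw":1}]'; python3 - <<'E'
from h import *
to(482,200,17,-88.5)
q,_=crop('scene','t3s',300,165,80,60,8)
E
```

```text
time_s: 9.45
ee_pos: [482.2, 190.5, 17.4]
ee_rot: [180.0, 0.0, -88.5]
force: [-1.4, 4.9, -5.7]
gripper_width: 19.8
t 9.45 pos [482.2 190.5  17.4] rot [180.    0.  -88.5] F [-1.4  4.9 -5.7] w 19.8
shift m [-0.0095 -0.0001  0.0004] roll -0.0
```

```bash
python3 -m pendant '[{"xyz":[-0.006,0,0],"roll":0,"jaw":1},{"xyz":[-0.009,0,0],"roll":0,"jaw":1},{"xyz":[-0.006,0,0],"roll":0,"jaw":1},{"xyz":[-0.002,0,0],"roll":0,"jaw":1},{"xyz":[0.001,0,0],"roll":0,"jaw":1},{"xyz":[0.003,0,0],"roll":0,"jaw":1},{"xyz":[0.003,0,0],"roll":0,"jaw":1},{"xyz":[0.003,0,0],"roll":0,"jaw":1}]'; python3 - <<'E'
from h import *
to(482,200,17,-88.5)
E
```

```text
time_s: 10.5
ee_pos: [482.0, 187.8, 17.5]
ee_rot: [180.0, 0.1, -88.6]
force: [-2.3, 4.8, -5.2]
gripper_width: 19.7
t 10.5 pos [482.  187.8  17.5] rot [ 1.80e+02  1.00e-01 -8.86e+01] F [-2.3  4.8 -5.2] w 19.7
shift m [-0.0122 -0.0003  0.0005] roll -0.1
```

```bash
python3 -m pendant '[{"xyz":[-0.006,0,0],"roll":0,"jaw":1},{"xyz":[-0.009,0,0],"roll":0,"jaw":1},{"xyz":[-0.006,0,0],"roll":0,"jaw":1},{"xyz":[-0.002,0,0],"roll":0,"jaw":1},{"xyz":[0.001,0,0],"roll":0,"jaw":1},{"xyz":[0.003,0,0],"roll":0,"jaw":1},{"xyz":[0.004,0,0],"roll":0,"jaw":1},{"xyz":[0.004,0,0],"roll":0,"jaw":1}]'; python3 - <<'E'
from h import *
to(482,200,17,-88.5)
E
```

```text
time_s: 11.5
ee_pos: [481.5, 185.0, 17.5]
ee_rot: [179.9, 0.2, -88.6]
force: [-3.7, 10.4, -4.4]
gripper_width: 19.5
t 11.5 pos [481.5 185.   17.5] rot [179.9   0.2 -88.6] F [-3.7 10.4 -4.4] w 19.5
shift m [-0.015  -0.0009  0.0006] roll -0.1
```

```bash
python3 -m pendant '[{"xyz":[-0.006,0,0],"roll":0,"jaw":1},{"xyz":[-0.009,0,0],"roll":0,"jaw":1},{"xyz":[-0.006,0,0],"roll":0,"jaw":1},{"xyz":[-0.002,0,0],"roll":0,"jaw":1},{"xyz":[0,0,0],"roll":0,"jaw":1},{"xyz":[0.002,0,0],"roll":0,"jaw":1},{"xyz":[0.003,0,0],"roll":0,"jaw":1},{"xyz":[0.003,0,0],"roll":0,"jaw":1}]'; python3 - <<'E'
from h import *
to(482,200,17,-88.5)
E
```

```text
time_s: 12.5
ee_pos: [481.9, 182.7, 17.6]
ee_rot: [180.0, 0.3, -88.6]
force: [-4.4, 12.8, -4.7]
gripper_width: 19.5
t 12.5 pos [481.9 182.7  17.6] rot [180.    0.3 -88.6] F [-4.4 12.8 -4.7] w 19.5
shift m [-0.0173 -0.0005  0.0007] roll -0.1
```

```bash
python3 -m pendant '[{"xyz":[-0.006,0,0],"roll":0,"jaw":1},{"xyz":[-0.009,0,0],"roll":0,"jaw":1},{"xyz":[-0.006,0,0],"roll":0,"jaw":1},{"xyz":[-0.002,0,0],"roll":0,"jaw":1},{"xyz":[0,0,0],"roll":0,"jaw":1},{"xyz":[0.002,0,0],"roll":0,"jaw":1},{"xyz":[0.003,0,0],"roll":0,"jaw":1},{"xyz":[0.003,0,0],"roll":0,"jaw":1}]'; python3 - <<'E'
from h import *
to(482,200,17,-88.5)
q,_=crop('scene','t7s',250,160,130,98,6)
E
```

```text
time_s: 13.5
ee_pos: [482.0, 180.3, 17.6]
ee_rot: [180.0, 0.3, -88.6]
force: [-5.6, 16.4, -5.2]
gripper_width: 19.8
t 13.5 pos [482.  180.3  17.6] rot [180.    0.3 -88.6] F [-5.6 16.4 -5.2] w 19.8
shift m [-0.0197 -0.0005  0.0007] roll -0.1
```

View pics/t7s.png

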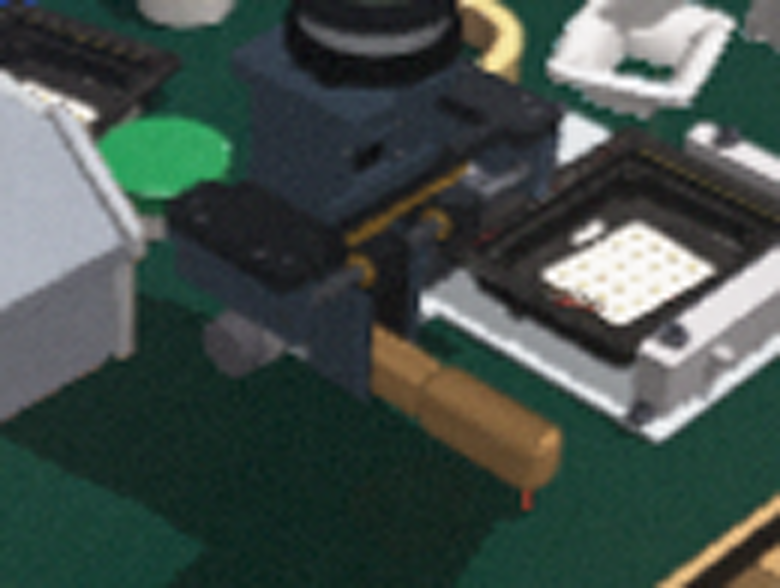

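Housing remains in place. The hammer may have yawed slightly in the grip, so I'll check the handle's direction against the first tap picture.

```bash
python3 - <<'E'
from h import *
for f in('t1s','t7s'):
    im=cv2.imread(f"pics/{f}.png");h=cv2.cvtColor(im,cv2.COLOR_BGR2HSV)
    m=((h[...,0]>8)&(h[...,0]<22)&(h[...,1]>90)&(h[...,2]>60)).astype(np.uint8)
    m[:300]=0;m[:,620:]=0
    n,l,s,c=cv2.connectedComponentsWithStats(m);k=1+s[1:,4].argmax();v,u=np.where(l==k)
    q=np.array([ray('scene',250+a/6,160+b/6,35) for a,b in zip(u[::7],v[::7])],np.float32)
    L=cv2.fitLine(q,cv2.DIST_HUBER,0,.01,.01).ravel();print(f,s[k],L,np.degrees(np.arctan(L[1]/L[0])),cv2.minAreaRect(q))
E
```

```text
t1s [  336   345   195   171 14177] [ 9.9479771e-01 -1.0187037e-01  4.1404019e+02  2.0666487e+02] -5.8468847 ((417.19805908203125, 207.70762634277344), (131.77175903320312, 41.2100715637207), 1.81646728515625)Traceback (most recent call last):
  File "<stdin>", line 7, in <module>
  File "h.py", line 4, in ray
    c=env.camera_params(n);K=c["camera_matrix"];T=c["cam_to_world"]
ValueError: time passes only in moves, steps and waits
```

```bash
python3 - <<'E'
from h import *
C=env.camera_params('scene');K=C["camera_matrix"];T=C["cam_to_world"]
for f in('t1s','t7s'):
    im=cv2.imread(f"pics/{f}.png");h=cv2.cvtColor(im,cv2.COLOR_BGR2HSV)
    m=((h[...,0]>8)&(h[...,0]<22)&(h[...,1]>90)&(h[...,2]>60)).astype(np.uint8)
    m[:300]=0;m[:,620:]=0
    n,l,s,c=cv2.connectedComponentsWithStats(m);k=1+s[1:,4].argmax();v,u=np.where(l==k)
    D=np.c_[(250+u/6-K[0,2])/K[0,0],-(160+v/6-K[1,2])/K[1,1],-np.ones(len(u))]@T[:3,:3].T
    q=(T[:3,3]+D*((35-T[2,3])/D[:,2])[:,None])[:,:2].astype(np.float32)
    L=cv2.fitLine(q,cv2.DIST_HUBER,0,.01,.01).ravel();print(f,L,np.degrees(np.arctan(L[1]/L[0])),cv2.minAreaRect(q))
E
```

```text
t1s [ 9.94600654e-01 -1.03776164e-01  4.14144775e+02  2.06525192e+02] -5.9566607 ((417.32513427734375, 207.47886657714844), (132.09413146972656, 41.707523345947266), 1.4008827209472656)
t7s [ 9.9309117e-01 -1.1734560e-01  4.1442053e+02  1.8379605e+02] -6.7389336 ((416.893798828125, 182.99356079101562), (47.12282943725586, 135.0590362548828), 84.7705307006836)
```

The handle has turned less than 1°, so the grip holds. Continuing.

```bash
python3 -m pendant '[{"xyz":[-0.006,0,0],"roll":0,"jaw":1},{"xyz":[-0.009,0,0],"roll":0,"jaw":1},{"xyz":[-0.006,0,0],"roll":0,"jaw":1},{"xyz":[-0.002,0,0],"roll":0,"jaw":1},{"xyz":[0,0,0],"roll":0,"jaw":1},{"xyz":[0.002,0,0],"roll":0,"jaw":1},{"xyz":[0.003,0,0],"roll":0,"jaw":1},{"xyz":[0.003,0,0],"roll":0,"jaw":1}]'; python3 - <<'E'
from h import *
to(482,200,17,-88.5)
E
```

```text
time_s: 14.55
ee_pos: [482.1, 178.0, 17.7]
ee_rot: [180.0, 0.4, -88.6]
force: [-5.2, 19.6, -5.4]
gripper_width: 19.9
t 14.55 pos [482.1 178.   17.7] rot [180.    0.4 -88.6] F [-5.2 19.6 -5.4] w 19.9
shift m [-0.022  -0.0004  0.0008] roll -0.1
```

```bash
python3 -m pendant '[{"xyz":[-0.006,0,0],"roll":0,"jaw":1},{"xyz":[-0.009,0,0],"roll":0,"jaw":1},{"xyz":[-0.006,0,0],"roll":0,"jaw":1},{"xyz":[-0.003,0,0],"roll":0,"jaw":1},{"xyz":[-0.001,0,0],"roll":0,"jaw":1},{"xyz":[0.001,0,0],"roll":0,"jaw":1},{"xyz":[0.0015,0,0],"roll":0,"jaw":1},{"xyz":[0.0015,0,0],"roll":0,"jaw":1}]'; python3 - <<'E'
from h import *
to(482,200,17,-88.5)
E
```

```text
time_s: 15.55
ee_pos: [482.3, 176.8, 17.7]
ee_rot: [-180.0, 0.4, -88.6]
force: [-4.0, 20.5, -5.9]
gripper_width: 19.6
t 15.55 pos [482.3 176.8  17.7] rot [-180.     0.4  -88.6] F [-4.  20.5 -5.9] w 19.6
shift m [-0.0232 -0.0002  0.0008] roll -0.1
```

Still advancing (1.2 of 1.5 mm), force nearly level. Again.

```bash
python3 -m pendant '[{"xyz":[-0.006,0,0],"roll":0,"jaw":1},{"xyz":[-0.009,0,0],"roll":0,"jaw":1},{"xyz":[-0.006,0,0],"roll":0,"jaw":1},{"xyz":[-0.003,0,0],"roll":0,"jaw":1},{"xyz":[-0.001,0,0],"roll":0,"jaw":1},{"xyz":[0.001,0,0],"roll":0,"jaw":1},{"xyz":[0.0015,0,0],"roll":0,"jaw":1},{"xyz":[0.0015,0,0],"roll":0,"jaw":1}]'; python3 - <<'E'
from h import *
to(482,200,17,-88.5)
E
```

```text
time_s: 16.55
ee_pos: [482.4, 175.7, 17.7]
ee_rot: [-180.0, 0.5, -88.6]
force: [-5.6, 22.6, -6.5]
gripper_width: 19.6
t 16.55 pos [482.4 175.7  17.7] rot [-180.     0.5  -88.6] F [-5.6 22.6 -6.5] w 19.6
shift m [-0.0243 -0.0002  0.0009] roll -0.1
```

```bash
python3 -m pendant '[{"xyz":[-0.006,0,0],"roll":0,"jaw":1},{"xyz":[-0.009,0,0],"roll":0,"jaw":1},{"xyz":[-0.006,0,0],"roll":0,"jaw":1},{"xyz":[-0.003,0,0],"roll":0,"jaw":1},{"xyz":[-0.001,0,0],"roll":0,"jaw":1},{"xyz":[0.001,0,0],"roll":0,"jaw":1},{"xyz":[0.0015,0,0],"roll":0,"jaw":1},{"xyz":[0.0015,0,0],"roll":0,"jaw":1}]'; python3 - <<'E'
from h import *
to(482,200,17,-88.5)
crop('scene','t11s',250,160,130,98,6)
C=env.camera_params('scene');K=C["camera_matrix"];T=C["cam_to_world"]
for f in('t1s','t7s','t11s'):
    im=cv2.imread(f"pics/{f}.png");h=cv2.cvtColor(im,cv2.COLOR_BGR2HSV)
    m=((h[...,0]>8)&(h[...,0]<22)&(h[...,1]>90)&(h[...,2]>60)).astype(np.uint8)
    m[:300]=0;m[:,620:]=0
    n,l,s,c=cv2.connectedComponentsWithStats(m);k=1+s[1:,4].argmax();v,u=np.where(l==k)
    D=np.c_[(250+u/6-K[0,2])/K[0,0],-(160+v/6-K[1,2])/K[1,1],-np.ones(len(u))]@T[:3,:3].T
    q=(T[:3,3]+D*((35-T[2,3])/D[:,2])[:,None])[:,:2].astype(np.float32)
    # upper (near) edge line + end: max over bins
    L=cv2.fitLine(q,cv2.DIST_HUBER,0,.01,.01).ravel();print(f,L.round(3),np.degrees(np.arctan(L[1]/L[0])),"xmin",np.percentile(q[:,0],.5),q[q[:,0]<385].mean(0))
E
```

```text
time_s: 17.55
ee_pos: [482.4, 174.7, 17.8]
ee_rot: [-180.0, 0.5, -88.7]
force: [-6.6, 24.5, -5.9]
gripper_width: 20.0
t 17.55 pos [482.4 174.7  17.8] rot [-180.     0.5  -88.7] F [-6.6 24.5 -5.9] w 20.0
shift m [-0.0253 -0.0002  0.001 ] roll -0.2
t1s [ 9.95000e-01 -1.04000e-01  4.14145e+02  2.06525e+02] -5.9566607 xmin 358.13876 [372.60846 209.10219]
t7s [ 9.93000e-01 -1.17000e-01  4.14421e+02  1.83796e+02] -6.7389336 xmin 358.12305 [372.78146 186.6264 ]
t11s [ 9.94000e-01 -1.10000e-01  4.14743e+02  1.78030e+02] -6.3400116 xmin 359.35446 [373.2248  180.77475]
```

The hammer is not turning in the grip, so the wedge itself is still creeping in. Continuing in small taps.

```bash
python3 -m pendant '[{"xyz":[-0.006,0,0],"roll":0,"jaw":1},{"xyz":[-0.009,0,0],"roll":0,"jaw":1},{"xyz":[-0.006,0,0],"roll":0,"jaw":1},{"xyz":[-0.003,0,0],"roll":0,"jaw":1},{"xyz":[-0.001,0,0],"roll":0,"jaw":1},{"xyz":[0.001,0,0],"roll":0,"jaw":1},{"xyz":[0.0015,0,0],"roll":0,"jaw":1},{"xyz":[0.0015,0,0],"roll":0,"jaw":1}]'; python3 - <<'E'
from h import *
to(482,200,17,-88.5)
E
```

```text
time_s: 18.6
ee_pos: [482.6, 174.4, 17.9]
ee_rot: [-179.9, 0.6, -88.7]
force: [-5.8, 29.7, -7.3]
gripper_width: 19.5
t 18.6 pos [482.6 174.4  17.9] rot [-179.9    0.6  -88.7] F [-5.8 29.7 -7.3] w 19.5
shift m [-0.0256  0.      0.0012] roll -0.2
```

```bash
python3 -m pendant '[{"xyz":[-0.006,0,0],"roll":0,"jaw":1},{"xyz":[-0.009,0,0],"roll":0,"jaw":1},{"xyz":[-0.006,0,0],"roll":0,"jaw":1},{"xyz":[-0.003,0,0],"roll":0,"jaw":1},{"xyz":[-0.001,0,0],"roll":0,"jaw":1},{"xyz":[0.0005,0,0],"roll":0,"jaw":1},{"xyz":[0.001,0,0],"roll":0,"jaw":1},{"xyz":[0.001,0,0],"roll":0,"jaw":1}]'; python3 - <<'E'
from h import *
to(482,200,17,-88.5)
E
```

```text
time_s: 19.6
ee_pos: [482.7, 174.3, 18.0]
ee_rot: [-179.9, 0.7, -88.7]
force: [-7.9, 34.2, -6.2]
gripper_width: 19.6
t 19.6 pos [482.7 174.3  18. ] rot [-179.9    0.7  -88.7] F [-7.9 34.2 -6.2] w 19.6
shift m [-0.0257  0.0001  0.0013] roll -0.2
```

Advance has stopped: the last two taps gained 0.3 and 0.1 mm, with force rising to 30 and then 34 N. Next: retract, then lay the hammer down near where it was.

```bash
python3 -m pendant '[{"xyz":[-0.008,0,0],"roll":0,"jaw":1},{"xyz":[-0.025,0,0],"roll":0,"jaw":1},{"xyz":[-0.045,0.005,-0.006],"roll":0,"jaw":1},{"xyz":[-0.07,0.012,-0.01],"roll":0,"jaw":1},{"xyz":[-0.095,0.02,-0.01],"roll":0,"jaw":1},{"xyz":[-0.12,0.028,-0.01],"roll":0,"jaw":1},{"xyz":[-0.14,0.03,-0.01],"roll":0,"jaw":1},{"xyz":[-0.145,0.03,-0.01],"roll":0,"jaw":1}]'; python3 - <<'E'
from h import *
to(452,325,4,-88.5)
p,_=env.grab_frame("top");q,_=env.grab_frame("scene")
a=cv2.resize(p[190:290,290:410],None,fx=3.3,fy=3.3,interpolation=2);b=cv2.resize(q[165:265,270:390],None,fx=3.3,fy=3.3,interpolation=2)
cv2.imwrite("pics/tight.png",np.hstack([a,b]));to(452,325,4,-88.5)
E
```

```text
time_s: 20.6
ee_pos: [449.5, 312.3, 27.4]
ee_rot: [-180.0, 0.0, -88.4]
force: [-0.4, 0.0, -5.8]
gripper_width: 19.7
t 20.6 pos [449.5 312.3  27.4] rot [-180.     0.   -88.4] F [-0.4  0.  -5.8] w 19.7
shift m [-0.0126 -0.0028  0.0234] roll 0.1
t 20.7 pos [449.4 311.4  27.3] rot [-180.    -0.   -88.5] F [ 0.6 -0.4 -5.3] w 19.7
shift m [-0.0135 -0.003   0.0233] roll 0.0
```

View pics/tight.png

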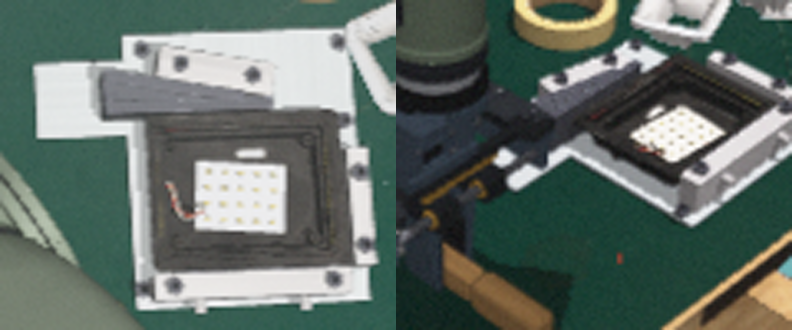

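The wedge's thick end is now at top pixel ≈(320,219), from 308 before: about 31 mm of travel. It sits between housing and abutment, and the housing is against the fence. Now lowering the hammer.

```bash
python3 -m pendant '[{"xyz":[0,0,0.004],"roll":0,"jaw":1},{"xyz":[0,0,0.010],"roll":0,"jaw":1},{"xyz":[0,0,0.015],"roll":0,"jaw":1},{"xyz":[0,0,0.019],"roll":0,"jaw":1},{"xyz":[0,0,0.0215],"roll":0,"jaw":1},{"xyz":[0,0,0.0225],"roll":0,"jaw":1},{"xyz":[0,0,0.0232],"roll":0,"jaw":1},{"xyz":[0,0,0.0232],"roll":0,"jaw":1}]'; python3 -c "
from h import *
to(452,325,4,-88.5)"
```

```text
time_s: 21.7
ee_pos: [449.1, 311.4, 4.3]
ee_rot: [-180.0, -0.0, -88.5]
force: [0.4, 0.2, -5.5]
gripper_width: 19.9
t 21.7 pos [449.1 311.4   4.3] rot [-180.    -0.   -88.5] F [ 0.4  0.2 -5.5] w 19.9
shift m [-0.0136 -0.0032  0.0003] roll -0.0
```

```bash
python3 -m pendant '[{"xyz":[0,0,0.0005],"roll":0,"jaw":1},{"xyz":[0,0,0.001],"roll":0,"jaw":1},{"xyz":[0,0,0.001],"roll":0,"jaw":1},{"xyz":[0,0,0.001],"roll":0,"jaw":1},{"xyz":[0,0,0.001],"roll":0,"jaw":1},{"xyz":[0,0,0.001],"roll":0,"jaw":1},{"xyz":[0,0,0.001],"roll":0,"jaw":1},{"xyz":[0,0,0.001],"roll":0,"jaw":1}]'
```

```text
time_s: 22.7
ee_pos: [449.2, 311.4, 3.9]
ee_rot: [-180.0, 0.0, -88.5]
force: [-2.3, -1.1, 4.9]
gripper_width: 19.8
```

Touched down (force z went from −5.5 to +4.9 N). Release and lift.

```bash
python3 -m pendant '[{"xyz":[0,0,0],"roll":0,"jaw":0.7},{"xyz":[0,0,0],"roll":0,"jaw":0.6},{"xyz":[0,0,0],"roll":0,"jaw":0.4},{"xyz":[0,0,0],"roll":0,"jaw":0.2},{"xyz":[0,0,0],"roll":0,"jaw":0},{"xyz":[0,0,0],"roll":0,"jaw":0},{"xyz":[0,0,0],"roll":0,"jaw":0},{"xyz":[0,0,0],"roll":0,"jaw":0}]'; python3 -m pendant '[{"xyz":[0,0,-0.015],"roll":0,"jaw":0},{"xyz":[0,0,-0.05],"roll":0,"jaw":0},{"xyz":[0,0,-0.1],"roll":0,"jaw":0},{"xyz":[0,0,-0.14],"roll":0,"jaw":0},{"xyz":[0,0,-0.18],"roll":0,"jaw":0},{"xyz":[0,0,-0.2],"roll":0,"jaw":0},{"xyz":[0,0,-0.2],"roll":0,"jaw":0},{"xyz":[0,0,-0.2],"roll":0,"jaw":0}]'; python3 - <<'E'
from h import *
crop('scene','end',190,120,220,165,3.6)
to(0,0,0,0)
E
```

```text
time_s: 23.7
ee_pos: [449.1, 311.3, 3.2]
ee_rot: [-180.0, -0.0, -88.5]
force: [-0.0, -0.4, -0.7]
gripper_width: 90.2
time_s: 24.7
ee_pos: [448.5, 310.9, 202.6]
ee_rot: [179.9, -0.0, -88.5]
force: [-0.2, 0.3, 0.3]
gripper_width: 91.3
t 24.75 pos [448.3 310.8 202.2] rot [ 1.799e+02 -1.000e-01 -8.850e+01] F [ 0.2 -0.1 -0.6] w 91.1
shift m [0.2988 0.4559 0.2034] roll -88.5
```

View pics/end.png

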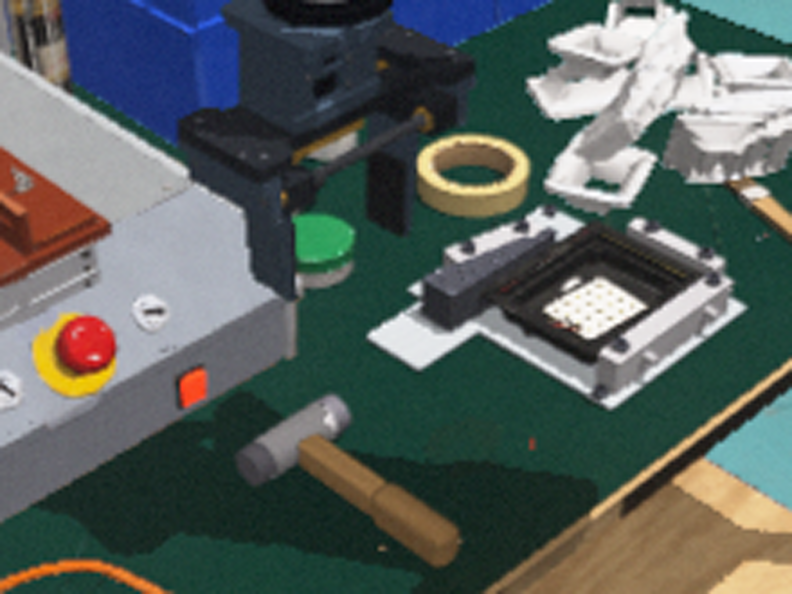

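The hammer lies flat on the bench (crop (240–460, 400–565)), well clear of the jig. The wedge is seated, the housing is in place, and tape and tin are undisturbed. Handing in.

```bash
python3 -c "
from workcell import env
print(env.job_done())"
```

```text
the job is handed in; nothing more can be done
None
```

The job is done and handed in at about 25 s of the 61 s allowed. I gripped the hammer by its neck and drove the wedge in with 13 separate light taps. Then I laid the hammer flat on the bench near where it started and lifted the open gripper clear.

- **Wedge tight:** it moved in about 31 mm by the top camera, or about 35 mm by arm position from a contact point I only estimated. The last two taps advanced it only 0.3 and 0.1 mm, while the wrist force along the tap rose to 30 and then 34 N. I took that as tight; the limit is 45 N.
- **Force readings:** the force was read only at the end of each tap, so I did not see any short peak during a strike. The 20–25 N read while the wedge was still creeping is a little above the stated 10–20 N.
- **Final pictures:** the wedge sits between housing and abutment, and the housing lies at the fence. Tape, tin and jig look undisturbed. The marker was not in the last view, but the arm did not work near it.
- **Not seen directly:** the gripper or arm hid the hammer face and the wedge end during the taps, so contact was judged by force and arm position. The handle turned less than 1° in the grip, so it was the wedge that was advancing.

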